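# Run the length stop home with its lock held down

## Task

With closed fingertips, press the red lock button on the blue carriage right down and, keeping it down all the way, push the carriage along its rail until it is fully home against the yellow stop block. Then lift the fingers off so that the button springs up and the carriage stays locked against the stop. Only press and push, do not pinch or lift anything, and leave the brass fitting, the hole saw and the hex nut where they stand.

Things in the scene. Friction and masses are not known exactly. Their poses are not given: they have to be found in the camera images.
- rail: Aluminium slide rail fixed to the bench, 376 mm long, 60 mm wide, 27 mm high, with black end caps. Origin on the bench top under the middle of the stroke; its x axis runs along the rail toward the yellow stop block (the direction in which the carriage must travel), z up. The rail is fixed but lies in a different place and direction each time.
- carriage (a joint): Travel in m of the blue carriage along the rail, growing toward the stop block; 0 puts the button 100 mm behind the rail's origin. It starts at 0 to 0.04 and must travel 90 to 200 mm. A toothed lock holds it firmly (under 1 mm of play) unless the button is down; with the button down it slides with about 2 N.
- lock_button (a joint): How far the red button is pressed, in m: 0 up (locked), 0.007 fully down. The spring takes about 1.2 N at first and about 4.5 N fully down; the lock lets go at about 3 to 4 mm. It springs up when released, and the lock then catches in the next of its teeth, 5 mm apart, wherever the carriage is, which may shift the carriage by up to 2.5 mm.
- button_top (a point): Centre of the top of the round red button, 36 mm in diameter, in the middle of the blue carriage (120 mm long, 96 mm wide); moves with button and carriage. 57 mm above the bench when up, 50 mm fully down. It stands in a trough 52 mm long along the rail, open to both sides, floor 46 mm above the bench. Axes parallel to the rail's.
- push_wall (a point): Middle of the top edge of the trough's upright wall on the stop's side, on the face toward the button: 26 mm ahead of the button's centre, 68 mm above the bench, 96 mm wide across the rail. A fingertip on the button pushes the carriage by this wall; a like wall stands 26 mm behind the button. Beyond them the carriage slopes down to its ends. Axes parallel to the rail's.
- carriage_nose (a point): Middle of the carriage's end face that looks at the stop block, 37 mm above the bench, 60 mm ahead of the button's centre along the rail. Axes parallel to the rail's.
- stop_face (a point): Middle of the black rubber buffer on the yellow stop block, on the face that looks at the carriage, 37 mm above the bench; the carriage is home when its nose meets it. Axes parallel to the rail's. The yellow stop block is clamped firmly on the rail, at a different place along it each time; it is 30 mm long, 96 mm wide, 50 mm high (screw heads to 56 mm).
- brass_fitting: Loose bystander: upright turned brass fitting, 42 mm in diameter, 56 mm high, beside the rail. Origin under its centre, z up.
- hole_saw: Loose bystander: dark hole saw standing on its teeth, 50 mm in diameter, 61 mm high, beside the rail. Origin under its centre, z up.
- nut_a: Loose bystander: rusty hex nut lying flat, 34 x 30 mm, 14 mm high, beside the rail. Origin under its centre, z up.

How it is judged:
By the outcome, as a careful person would: the job done as asked, in the order asked, and still so for the second after the job is handed in, with the robot touching nothing.
It also fails if it takes over 40 s, if anything falls off the work surface, if the arm or the gripper's body presses on something with over 40 N, if the wrist force passes 120 N, or if a joint passes its speed limit or range.

## Robot

A 6-joint arm with a two-finger parallel gripper is mounted at the origin on a cart in front of the work surface, level with it; the furniture and walls round the work are solid. World frame = base frame: x ahead of the robot, y to its left, z up, the work surface at z = 0. Lengths are in mm, angles in rad, forces in N, time in s.
With the tool pointing down it reaches from about 350 to 975 mm from the base axis. Payload 7.1 kg.
Tool frame: the origin (TCP) lies between the finger pads; the fingertips stand 19 mm ahead of it and the grasp point (between the pads) is the TCP (ctrl.tcp_to_tips is the distance from the TCP to the fingertips, in mm); z points along the fingers, y is the line along which they close (so a half turn about z gives the same grasp; the last joint's range is limited). The gripper opens to 88 mm and grips with 3 to 60 N. Pads are 20 mm wide; open, the fingers measure 115 mm over their backs; the gripper's body (75 mm by 178 mm) begins 61 mm behind the grasp point.
Start: joints at [1.241, 0.423, 1.63, -0, 1.089, -0.019], TCP at [191.106, 595.049, 241.675] pointing down, gripper open.
Joint ranges: [-3, 3], [-0.9, 2.11], [0.09, 2.58], [-1.31, 4.45], [0.11, 2.69], [-2.54, 2.54]. Speed limits (rad/s): [2.39, 2.39, 3.01, 3.14, 3.14, 3.14].

## Interface

Orientations are given as a rotation vector (axis times angle).
In Python, from workcell import status, optics, ctrl gives the robot as it stands. The module is installed in compiled form; this text tells all that it offers.
- The arm moves only by the shell command python3 -m inch 'ROWS'. ROWS is JSON, a list that holds one entry, the list of rows, each a list of 7 numbers: the shift along the tool's x, y, z in mm, then the turn, a rotation vector about the tool's x, y, z in rad, then the opening in per cent of the stroke, from 0 (shut) to 100 (fully open). A call has 1 to 20 rows; each row is the pose to reach, as a shift and turn from the pose commanded when the call began, along the tool's axes at that moment; what a row does not reach only later rows make up. A row lasts 1/10 s, in which the tool goes at most 50 mm and 8.59 degrees, less where a joint would pass 70% of its speed; a pose out of reach is approached as far as the arm can. A call with a gripper value outside its range is refused whole. The fingers move at their own pace and stop on an object; the grip force is fixed at half the most. Time passes only in rows, so rows that repeat a pose let the fingers close. It gives the time, the measured TCP pose, the force, the opening and the grip force at its end, in the units of the state.
- status.get_obs(): the state, without advancing time (a new reading comes with each control period).
- optics.get_image(name): name is "scene" or "top" or "wrist"; returns a dict with "frame" (480x640x3 uint8, red, green, blue), "fx", "fy", "cx", "cy" (pixels), "rvec" (rotation vector, rad) and "tvec" (3), from world to camera coordinates, as OpenCV has them; the wrist camera has in their place "hand_eye" (4x4, takes a point from camera to tool coordinates, whose origin is the TCP and whose axes are the flange's). Camera axes: x right, y down, z forward; pixel columns grow to the right and rows downward; lengths in mm; the calibration is good to about 2 mm. A picture is of the moment at which its call begins: read the wrist's pose just before it. There is no depth.
- ctrl.close_job(): hands the job in; it is judged then, once.
The state is a dict: "t": time; "qpos": joint angles; "qvel": joint speeds; "joint_torque": joint torques, N m; "ee_pos": TCP position; "orientation": TCP orientation; "ft_force": force on the tool from outside, world axes, zero at the start; "moment": the same for the moment, N m; "width": finger opening in mm; "grasp_force": force on a finger pad.
Only numpy, scipy, OpenCV 4.12 (cv2) and the standard library are available. Lean on these libraries where they do the work, as an engineer would, in place of code of your own. Each camera call takes 0.05 s, during which the arm holds its last target. There are 200 camera calls.

## Working session

There is one attempt and no reset: what is moved stays moved. The work goes in short steps, Python scripts to look and compute and a shell command to move; the robot and the scene stay as the last step left them, time stands still between calls to the robot, and variables do not carry over. Pictures are saved under pics/ and viewed, at most 10 in all, crops included, and the job is handed in when it is done.

```bash
mkdir -p pics
python3 - <<'E'
from workcell import status, optics, ctrl
import cv2
o=status.get_obs(); print(o, ctrl.tcp_to_tips)
for n in("top","scene"):
    d=optics.get_image(n); cv2.imwrite(f"pics/{n}0.png",d["frame"][:,:,::-1]); print({k:v for k,v in d.items() if k!="frame"})
E
```

```text
{'t': 0.0, 'qpos': array([ 1.24099674e+00,  4.23842688e-01,  1.63066828e+00, -2.48673791e-05,
        1.08857821e+00, -1.90074622e-02]), 'qvel': array([ 0.0022365 ,  0.00078279, -0.00064647,  0.00151094, -0.00036412,
        0.00044679]), 'joint_torque': array([-2.83542950e-04, -5.44623327e+01, -2.73663193e+01,  6.43226551e-02,
        2.28157011e-02, -1.58622156e-04]), 'ee_pos': array([190.95340136, 594.57762728, 240.90904747]), 'orientation': array([-4.86173805e-01, -3.10350427e+00,  2.32089855e-03]), 'ft_force': array([-0.39286522, -0.56994391,  0.60064824]), 'moment': array([0.00719533, 0.05336307, 0.05098752]), 'grasp_force': 0.0, 'width': 87.73237089553376} 19.0
{'fx': 608.7925007641264, 'fy': 608.7925007641264, 'cx': 310.0167322169, 'cy': 234.25394377265428, 'rvec': array([ 2.20351284, -2.17542856,  0.10859259]), 'tvec': array([-224.88287203,  539.96061142,  889.77953523])}
{'fx': 610.957283091808, 'fy': 610.957283091808, 'cx': 322.1176070148894, 'cy': 231.90978889346667, 'rvec': array([ 0.6332508 , -2.38209998,  1.43508544]), 'tvec': array([353.05985817, 294.33812505, 503.09762826])}
```

View pics/top0.png

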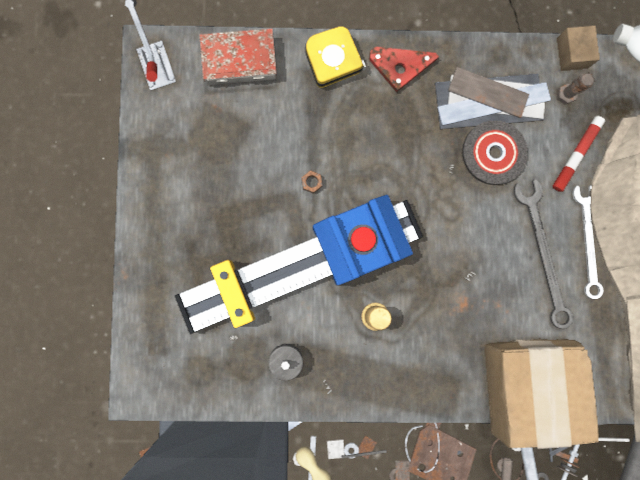

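View pics/scene0.png

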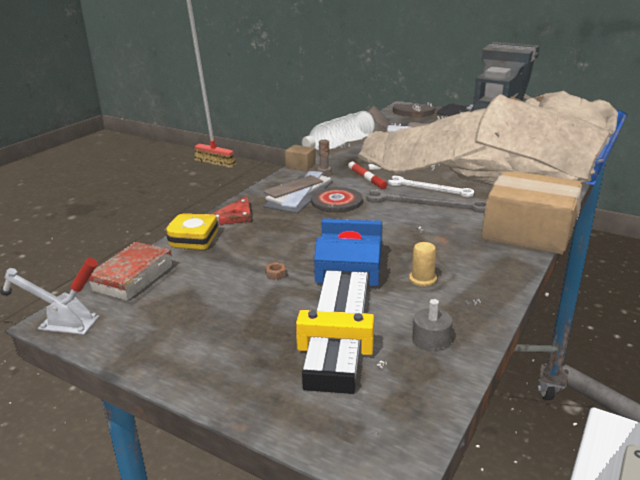

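The top view shows the red button at about (364,239) on the blue carriage and the yellow stop at about (232,294). The brass fitting is at (377,317), the hole saw at (286,362) and the nut at (312,182), all clear of the rail. The scene view agrees. The carriage travels toward the left in the top view.

```bash
cat > h.py <<'E'
import numpy as np, cv2
from workcell import status, optics
from scipy.spatial.transform import Rotation as R
def ray(d,uv,z):
    Rm=R.from_rotvec(d["rvec"]).as_matrix(); c=-Rm.T@d["tvec"]
    v=Rm.T@np.array([(uv[0]-d["cx"])/d["fx"],(uv[1]-d["cy"])/d["fy"],1]); return c+v*(z-c[2])/v[2]
def blob(f,lo,hi,box=None):
    m=cv2.inRange(cv2.cvtColor(f,cv2.COLOR_RGB2HSV),lo,hi)
    if box: k=np.zeros_like(m); x0,y0,x1,y1=box; k[y0:y1,x0:x1]=255; m&=k
    cs=cv2.findContours(m,cv2.RETR_EXTERNAL,cv2.CHAIN_APPROX_NONE)[0]
    return max(cs,key=cv2.contourArea)
def cen(c): m=cv2.moments(c); return np.array([m["m10"],m["m01"]])/m["m00"]
RED=((0,200,120),(6,255,255)); YEL=((22,150,110),(34,255,255)); BLUE=((100,120,40),(125,255,255))
E
python3 - <<'E'
from h import *
d=optics.get_image("top"); f=d["frame"]
r=blob(f,*RED,(300,180,430,300)); y=blob(f,*YEL,(180,240,280,350))
b=ray(d,cen(r),57); print("button",b,cen(r),cv2.contourArea(r))
q=cv2.boxPoints(cv2.minAreaRect(y)); Q=np.array([ray(d,p,50) for p in q]); print("yellow px",q,"\n",Q)
bl=blob(f,*BLUE,(280,170,450,310)); q=cv2.boxPoints(cv2.minAreaRect(bl)); print("blue",np.array([ray(d,p,50) for p in q]))
c=Q.mean(0); v=(c-b)[:2]; print("dir button->stop",v,np.degrees(np.arctan2(v[1],v[0])),np.linalg.norm(v))
o=status.get_obs(); print(R.from_rotvec(o["orientation"]).as_matrix())
im=cv2.resize(f[170:350,160:430],None,fx=2.9,fy=2.9,interpolation=cv2.INTER_CUBIC); cv2.imwrite("pics/crop.png",im[:,:,::-1])
E
```

```text
button [nan nan nan] [nan nan] 0.0
yellow px [[209.4521  266.64215]
 [229.9558  258.3687 ]
 [254.62996 319.5177 ]
 [234.12627 327.79114]] 
 [[ 491.71175016  -72.52324558   50.        ]
 [ 504.05831686 -101.84272641   50.        ]
 [ 416.54817928 -139.2392726    50.        ]
 [ 404.44075986 -110.06526936   50.        ]]
blue [[ 555.35357995 -218.13391543   50.        ]
 [ 604.12560487 -330.35949394   50.        ]
 [ 513.68593864 -368.21081767   50.        ]
 [ 465.86919989 -256.55076992   50.        ]]
dir button->stop [nan nan] nan nan
[[-9.52083095e-01  3.05839242e-01 -3.71130002e-04]
 [ 3.05839467e-01  9.52082433e-01 -1.12290875e-03]
 [ 9.91679549e-06 -1.18260864e-03 -9.99999301e-01]]h.py:12: RuntimeWarning: invalid value encountered in divide
  def cen(c): m=cv2.moments(c); return np.array([m["m10"],m["m01"]])/m["m00"]
```

```bash
sed -i 's/RED=((0,200,120),(6,255,255))/RED=((0,200,120),(6,255,255))\nREDH=((170,180,100),(180,255,255))/' h.py
python3 - <<'E'
from h import *
d=optics.get_image("top"); f=d["frame"]
print(cv2.cvtColor(f,cv2.COLOR_RGB2HSV)[239,364])
r=blob(cv2.cvtColor(f,cv2.COLOR_RGB2BGR),(110,170,100),(130,255,255),(330,200,400,280)) # red appears at hue 120
b=ray(d,cen(r),57); print("button",b,cen(r),cv2.contourArea(r),cv2.minEnclosingCircle(r))
c=np.array([454.2,-105.9]); v=c-b[:2]; a=np.arctan2(v[1],v[0]); print("dir",np.degrees(a),"dist",np.linalg.norm(v))
M=R.from_rotvec(status.get_obs()["orientation"]).as_matrix()
p=status.get_obs()["ee_pos"]; print("shift to above button (tcp z=130):",M.T@(np.r_[b[:2],130]-p))
ty=np.degrees(np.arctan2(M[1,1],M[0,1])); print("tool y ang",ty,"turn world",(np.degrees(a)-ty))
E
```

```text
[  1 188 252]
button [ 534.58954302 -294.15574513   57.        ] [363.03317536 238.78909953] 422.0 ((363.06878662109375, 238.8494415283203), 12.123579978942871)
dir 113.12359930665515 dist 204.70150024449197
shift to above button (tcp z=130): [-598.96460953 -741.15311022  111.9133265 ]
tool y ang 72.19264477323985 turn world 40.9309545334153
```

```bash
python3 -m inch '[[[-599,-741,40,0,0,2.43,0],[-599,-741,40,0,0,2.43,0],[-599,-741,40,0,0,2.43,0],[-599,-741,40,0,0,2.43,0],[-599,-741,40,0,0,2.43,0],[-599,-741,40,0,0,2.43,0],[-599,-741,40,0,0,2.43,0],[-599,-741,40,0,0,2.43,0],[-599,-741,40,0,0,2.43,0],[-599,-741,40,0,0,2.43,0],[-599,-741,40,0,0,2.43,0],[-599,-741,40,0,0,2.43,0],[-599,-741,40,0,0,2.43,0],[-599,-741,40,0,0,2.43,0],[-599,-741,40,0,0,2.43,0],[-599,-741,40,0,0,2.43,0],[-599,-741,40,0,0,2.43,0],[-599,-741,40,0,0,2.43,0],[-599,-741,40,0,0,2.43,0],[-599,-741,40,0,0,2.43,0]]]'
python3 - <<'E'
from h import *
o=status.get_obs(); d=optics.get_image("wrist"); print(o["ee_pos"],o["t"],o["qpos"],o["qvel"],o["width"],d["hand_eye"])
M=R.from_rotvec(o["orientation"]).as_matrix(); print(M)
cv2.imwrite("pics/w1.png",d["frame"][:,:,::-1])
E
```

```text
t: 2.2
ee_pos: [536.4, -298.6, 201.4]
orientation: [3.077, 0.619, 0.003]
ft_force: [0.2, 0.3, -0.1]
width: 0.8
grasp_force: 0.0
[ 536.433619   -298.64699084  201.40414993] 2.2 [-5.27041724e-01  4.52907754e-01  1.68724908e+00 -8.41199239e-04
  9.98599786e-01  6.47061588e-01] [ 0.01507648 -0.00174199  0.02696642  0.02385707  0.03629963  0.0069402 ] 0.8362685982634164 [[-2.12443260e-04 -9.66552432e-01 -2.56469007e-01  7.04251370e+01]
 [ 9.99999807e-01 -5.54499968e-05 -6.19364858e-04 -7.94548890e-02]
 [ 5.84427404e-04 -2.56469089e-01  9.66552257e-01 -1.43540419e+02]
 [ 0.00000000e+00  0.00000000e+00  0.00000000e+00  1.00000000e+00]]
[[ 0.92216686  0.38678662  0.0020956 ]
 [ 0.38679061 -0.92216532 -0.00203778]
 [ 0.00114431  0.00268973 -0.99999573]]
```

View pics/w1.png

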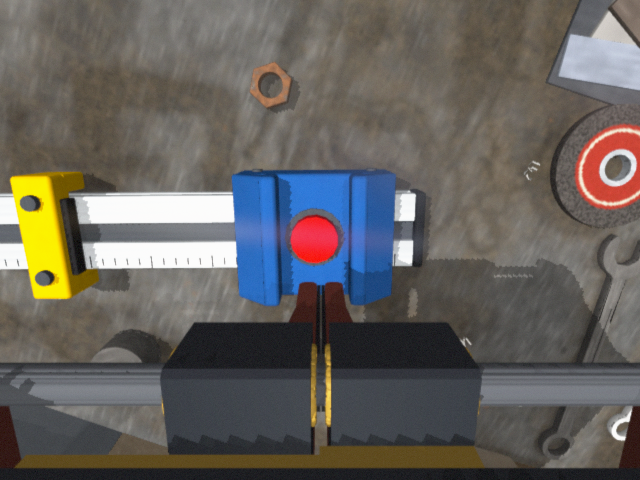

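The wrist view shows the button at (314,240), with the rail running level and the stop to the left. The buffer's face is near (78,235), and the closed fingers point just below the button.

```bash
cat >> h.py <<'E'
def wray(d,o,uv,z):
    H=d["hand_eye"]; M=R.from_rotvec(o["orientation"]).as_matrix()
    c=o["ee_pos"]+M@H[:3,3]; v=M@H[:3,:3]@np.array([(uv[0]-d["cx"])/d["fx"],(uv[1]-d["cy"])/d["fy"],1])
    return c+v*(z-c[2])/v[2], M
E
python3 - <<'E'
from h import *
o=status.get_obs(); d=optics.get_image("wrist"); f=d["frame"]
r=blob(f,*((0,170,110),(8,255,255)),(260,180,380,300)); uv,rad=cv2.minEnclosingCircle(r)
b,M=wray(d,o,cen(r),57); print("px",cen(r),uv,rad,"button",b,"tool",M.T@(b-o["ee_pos"]))
# rail edges: bright rows per column
g=f.min(2)
for u in (110,150,190,222):
    k=np.where(g[170:290,u]>170)[0]+170; A=[M.T@(wray(d,o,(u,k[i]),27)[0]-o["ee_pos"]) for i in (0,-1)]; print(u,k[0],k[-1],A[0][:2],A[1][:2])
h=cv2.cvtColor(f,cv2.COLOR_RGB2HSV)
print("row 225:",[tuple(int(x) for x in f[225,u]) for u in range(52,90,2)])
for u in (65,70,74,76,78,80): print(u,M.T@(wray(d,o,(u,230),37)[0]-o["ee_pos"]))
y=blob(f,(22,150,60),(34,255,255),(0,150,120,320)); q=cv2.minAreaRect(y); print(q,[ (M.T@(wray(d,o,p,50)[0]-o["ee_pos"])).round(1)[:2] for p in cv2.boxPoints(q)])
E
```

```text
px [316.275 256.075] (316.5, 252.5) 18.560810089111328 button [ 521.72403807 -298.6624609    57.        ] tool [-13.43782396  -3.36400195 144.07107693]
110 192 267 [  30.46416396 -166.22405128] [ -31.57016859 -174.55403072]
150 192 267 [  30.45754296 -134.67985112] [ -31.57699579 -141.42893198]
190 192 267 [  30.45092199 -103.13577263] [ -31.58382297 -108.30396738]
222 192 266 [ 30.44562522 -77.90059742] [-30.72127984 -81.74947382]
row 225: [(252, 242, 0), (253, 242, 0), (253, 240, 0), (252, 225, 0), (236, 189, 0), (178, 135, 0), (121, 92, 0), (113, 87, 13), (58, 55, 40), (60, 56, 54), (60, 54, 54), (43, 41, 36), (41, 36, 26), (41, 36, 29), (45, 39, 34), (53, 50, 45), (68, 69, 68), (73, 74, 73), (79, 80, 82)]
65 [   2.02286915 -200.20411605  163.96251899]
70 [   2.02205505 -196.29057474  163.96473138]
74 [   2.02140377 -193.15974308  163.96650129]
76 [   2.02107813 -191.59432772  163.96738624]
78 [   2.02075249 -190.02891266  163.96827119]
80 [   2.02042685 -188.46349792  163.96915615]
((58.34156799316406, 234.0543212890625), (128.86257934570312, 72.3859634399414), 81.38435363769531) [array([  45.1, -222.9]), array([  52.8, -169.9]), array([ -44.9, -169.6]), array([ -54. , -227.2])]
```

Run:
```python
from h import *
d=optics.get_image("wrist"); im=cv2.resize(d["frame"][150:320,0:200],None,fx=3.5,fy=3.5,interpolation=cv2.INTER_NEAREST); cv2.imwrite("pics/w1c.png",im[:,:,::-1])
```

```text
(no output)
```

View pics/w1c.png

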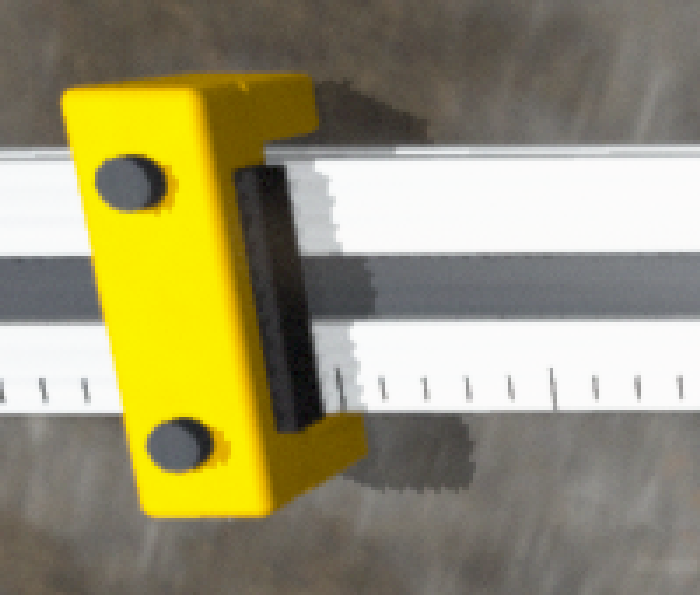

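The crop shows the buffer's front top edge near u=79 and its bottom edge near u=88, so the face is about 186 mm ahead in the tool's −y direction. The button is about 5 mm ahead, which makes the travel about 121 mm. Next I lower to just above the button.

```bash
python3 -m inch '[[[0,-11,40,0,0,0,0],[0,-11,80,0,0,0,0],[0,-11,108,0,0,0,0],[0,-11,112,0,0,0,0],[0,-11,112,0,0,0,0],[0,-11,112,0,0,0,0]]]'
python3 - <<'E'
from h import *
o=status.get_obs(); d=optics.get_image("wrist"); print(o["ee_pos"],o["ft_force"])
cv2.imwrite("pics/w2.png",d["frame"][:,:,::-1])
E
```

```text
t: 2.95
ee_pos: [531.4, -283.3, 91.4]
orientation: [3.077, 0.626, 0.003]
ft_force: [0.3, 0.4, 0.3]
width: 0.4
grasp_force: 0.0
[ 531.43090256 -283.34528671   91.37731001] [0.3228282  0.4398961  0.27568569]
```

View pics/w2.png

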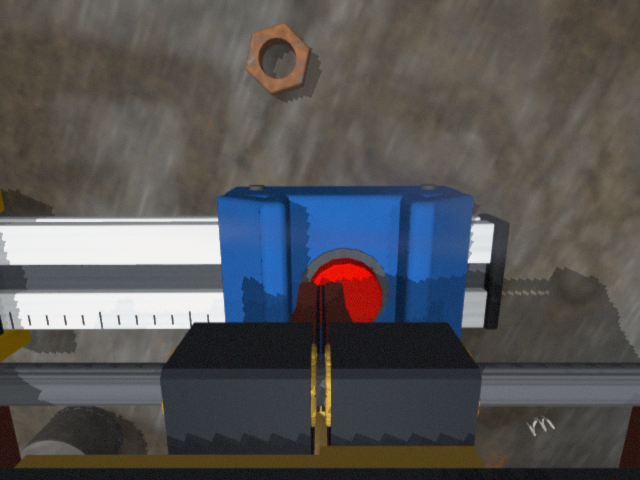

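The wrist view shows the fingertips at u≈320, about 11 mm ahead of the button's centre (u≈345), and the wall at u≈288. I back off 5 mm and press.

```bash
python3 -m inch '[[[0,5,0,0,0,0,0],[0,5,6,0,0,0,0],[0,5,12,0,0,0,0],[0,5,16,0,0,0,0],[0,5,19,0,0,0,0],[0,5,21,0,0,0,0],[0,5,21,0,0,0,0],[0,5,21,0,0,0,0]]]'
python3 -c "
from h import *
o=status.get_obs();print(o['ee_pos'],o['ft_force'],o['moment'])"
```

```text
t: 3.8
ee_pos: [532.7, -288.5, 69.3]
orientation: [3.078, 0.625, 0.001]
ft_force: [-1.6, 0.9, 8.1]
width: 0.6
grasp_force: 3.8
[ 532.68780369 -288.47033321   69.27902184] [-1.6146682   0.85222645  8.10136201] [-0.15025156  0.42372864  0.01658846]
```

Pressed to the bottom: the tips are at 50 mm with 8 N. I press slightly harder and push.

```bash
python3 -m inch '[[[0,0,1,0,0,0,0],[0,0,1,0,0,0,0],[0,-2,1,0,0,0,0],[0,-5,1,0,0,0,0],[0,-9,1,0,0,0,0],[0,-14,1,0,0,0,0],[0,-20,1,0,0,0,0],[0,-26,1,0,0,0,0],[0,-32,1,0,0,0,0],[0,-38,1,0,0,0,0],[0,-44,1,0,0,0,0],[0,-50,1,0,0,0,0],[0,-55,1,0,0,0,0],[0,-58,1,0,0,0,0],[0,-60,1,0,0,0,0],[0,-60,1,0,0,0,0]]]'
cat > s.py <<'E'
from h import *
o=status.get_obs(); d=optics.get_image("top"); f=d["frame"]
print(o["ee_pos"],o["ft_force"])
u=np.array([np.cos(np.radians(113)),np.sin(np.radians(113))])
print("along from start button",(o["ee_pos"][:2]-[534.6,-294.2])@u,"side",np.cross(u,o["ee_pos"][:2]-[534.6,-294.2]))
print("force along,side",o["ft_force"][:2]@u)
bl=blob(f,*BLUE,(160,150,450,330)); print(cv2.boundingRect(bl))
E
python3 -W ignore s.py
```

```text
t: 5.4
ee_pos: [509.4, -233.5, 69.1]
orientation: [3.077, 0.626, 0.001]
ft_force: [-4.8, -1.3, 15.9]
width: 0.5
grasp_force: 7.9
[ 509.39058864 -233.50924303   69.07178706] [-4.79964697 -1.32284818 15.88780501]
along from start button 65.71623809648817 side -0.5083824524290499
force along,side 0.6576833016537645
(311, 283, 17, 9)
```

```bash
python3 -c "
from h import *
d=optics.get_image('top'); im=d['frame'][150:400,150:450]; cv2.imwrite('pics/t2.png',cv2.resize(im,None,fx=2,fy=2)[:,:,::-1])
d=optics.get_image('wrist'); cv2.imwrite('pics/w3.png',d['frame'][:,:,::-1])"
```

```text
(no output)
```

View pics/w3.png

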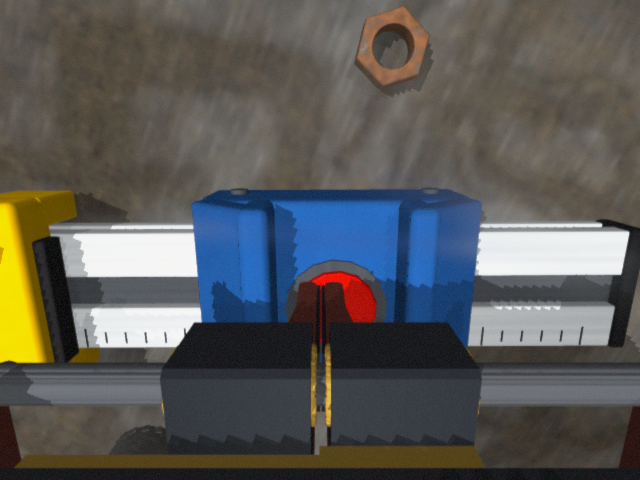

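The wrist view shows the carriage travelling with the fingers and the button held down. Its nose is at u≈195 and the buffer face at u≈68, leaving about 60 mm to go.

```bash
python3 -m inch '[[[0,-3,0,0,0,0,0],[0,-8,0,0,0,0,0],[0,-14,0,0,0,0,0],[0,-20,0,0,0,0,0],[0,-26,0,0,0,0,0],[0,-32,0,0,0,0,0],[0,-38,0,0,0,0,0],[0,-43,0,0,0,0,0],[0,-47,0,0,0,0,0],[0,-50,0,0,0,0,0],[0,-53,0,0,0,0,0],[0,-56,0,0,0,0,0],[0,-58,0,0,0,0,0],[0,-60,0,0,0,0,0],[0,-60,0,0,0,0,0]]]'
python3 -W ignore s.py; python3 -m inch '[[[0,-1,0,0,0,0,0],[0,-2,0,0,0,0,0],[0,-3,0,0,0,0,0],[0,-4,0,0,0,0,0],[0,-4,0,0,0,0,0]]]'; python3 -W ignore s.py
```

```text
t: 7.05
ee_pos: [485.8, -178.2, 69.0]
orientation: [3.077, 0.626, 0.001]
ft_force: [-5.0, -2.4, 18.9]
width: 0.9
grasp_force: 9.2
[ 485.7668336  -178.17389872   68.98479993] [-5.03201964 -2.42849724 18.91423448]
along from start button 125.8832275716383 side -0.38384280308898866
force along,side -0.26927678104641933
(257, 307, 15, 10)
t: 7.6
ee_pos: [484.3, -174.7, 69.0]
orientation: [3.077, 0.626, 0.001]
ft_force: [-5.4, -3.8, 18.7]
width: 0.4
grasp_force: 9.2
[ 484.26966089 -174.6622029    68.98481085] [-5.3626393  -3.82114711 18.68014019]
along from start button 129.7007525992335 side -0.3778169269792855
force along,side -1.4220343568691318
(256, 310, 12, 8)
```

```bash
python3 -m inch '[[[0,-1,0,0,0,0,0],[0,-2,0,0,0,0,0],[0,-3,0,0,0,0,0],[0,-3,0,0,0,0,0]]]' |grep -E "ee|ft"; python3 -m inch '[[[0,-1,0,0,0,0,0],[0,-2,0,0,0,0,0],[0,-3,0,0,0,0,0],[0,-3,0,0,0,0,0]]]' |grep -E "ee|ft"; python3 -c "
from h import *
d=optics.get_image('wrist'); cv2.imwrite('pics/w4.png',d['frame'][:,:,::-1])"
```

```text
ee_pos: [483.1, -171.9, 69.0]
ft_force: [-5.4, -3.4, 18.7]
ee_pos: [483.2, -170.2, 69.1]
ft_force: [-2.0, -8.3, 13.4]
```

View pics/w4.png

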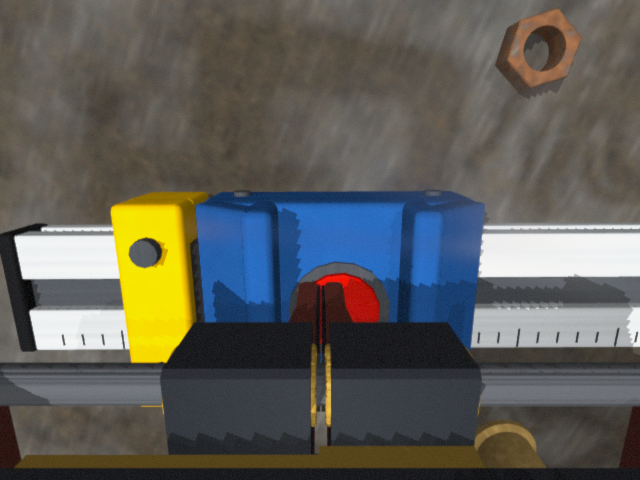

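The carriage looks to be at the buffer and the fingers have begun to slide on the button. I push on to the wall to be sure it is home.

```bash
for i in 1; do python3 -m inch '[[[0,-1,0,0,0,0,0],[0,-2,0.3,0,0,0,0],[0,-2,0.3,0,0,0,0]]]' |grep -E "ee|ft"; done; python3 -m inch '[[[0,-1,0,0,0,0,0],[0,-2,0.2,0,0,0,0],[0,-2,0.2,0,0,0,0]]]' |grep -E "ee|ft"; python3 -m inch '[[[0,-1,0,0,0,0,0],[0,-2,0,0,0,0,0],[0,-2,0,0,0,0,0]]]' |grep -E "ee|ft"
```

```text
ee_pos: [483.2, -168.7, 69.0]
ft_force: [-0.8, -10.2, 13.2]
ee_pos: [483.0, -167.0, 69.0]
ft_force: [0.5, -9.9, 12.2]
ee_pos: [482.5, -165.0, 69.0]
ft_force: [1.2, -7.6, 12.5]
```

```bash
python3 -m inch '[[[0,-1,0,0,0,0,0],[0,-2,0.2,0,0,0,0],[0,-2,0.2,0,0,0,0]]]' |grep -E "ee|ft"; python3 -m inch '[[[0,-1,0,0,0,0,0],[0,-2,0.2,0,0,0,0],[0,-2,0.2,0,0,0,0]]]' |grep -E "ee|ft"; python3 -W ignore s.py; python3 -c "
from h import *
d=optics.get_image('wrist'); cv2.imwrite('pics/w5.png',d['frame'][:,:,::-1])"
```

```text
ee_pos: [482.1, -163.4, 68.9]
ft_force: [1.7, -9.2, 13.5]
ee_pos: [481.6, -161.6, 68.8]
ft_force: [2.0, -9.1, 13.7]
[ 481.59461951 -161.59951944   68.813746  ] [ 1.95372241 -9.13989728 13.67616822]
along from start button 142.7702380627987 side -3.0194254131594107
force along,side -9.176699967795095
(319, 276, 14, 17)
```

View pics/w5.png

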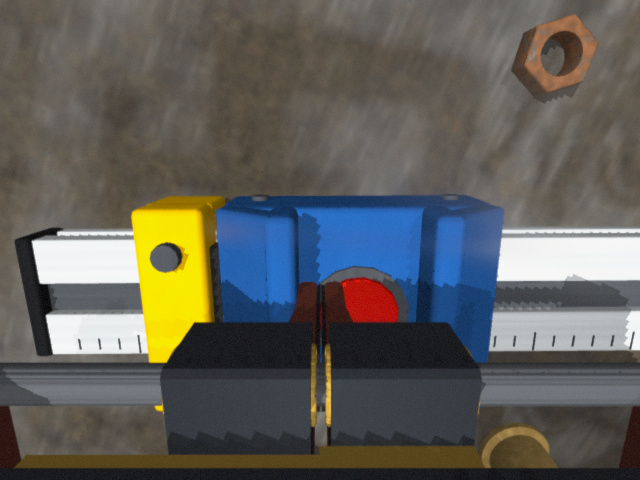

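The wrist view shows the blue nose still against the buffer (the step is at u≈215, moving with the stop), with about 9 N forward and the button down. The carriage is home, so I lift straight up.

```bash
python3 -m inch '[[[0,0,-3,0,0,0,0],[0,0,-7,0,0,0,0],[0,0,-12,0,0,0,0],[0,0,-20,0,0,0,0],[0,0,-40,0,0,0,0],[0,0,-70,0,0,0,0],[0,0,-100,0,0,0,0],[0,0,-130,0,0,0,0],[0,0,-130,0,0,0,0],[0,0,-130,0,0,0,0],[0,0,-130,0,0,0,0]]]'; python3 -c "
from h import *
d=optics.get_image('wrist'); o=status.get_obs(); print(o['ft_force'],o['qvel'])
cv2.imwrite('pics/w6.png',d['frame'][:,:,::-1])"
```

```text
t: 11.2
ee_pos: [477.0, -158.9, 195.6]
orientation: [-3.078, -0.625, 0.003]
ft_force: [-0.3, -0.4, -0.2]
width: 0.4
grasp_force: 0.0
[-0.0438309   0.05002532 -0.36974694] [-1.05824656e-03  3.90112609e-03 -3.39092380e-03 -4.31725636e-05
  2.21810524e-03  9.36874020e-04]
```

View pics/w6.png

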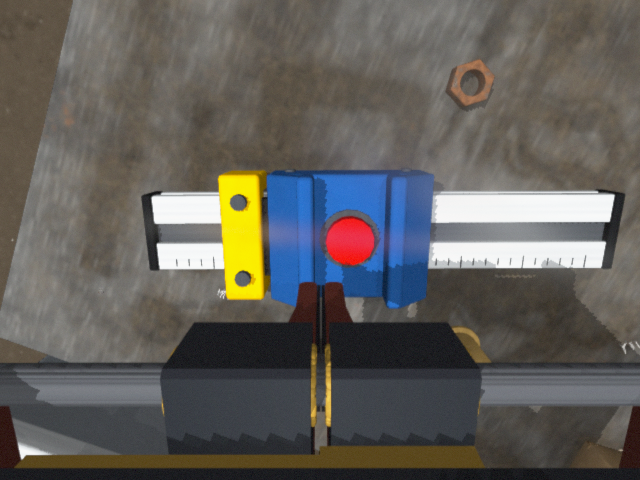

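The fingers are clear, the button is at (350,241), and the carriage is beside the stop (gap near u 265–272). I take one zoomed crop to check the contact.

```bash
python3 -c "
from h import *
o=status.get_obs(); d=optics.get_image('wrist'); b,M=wray(d,o,(350,241),57); print(b, (b[:2]-[534.6,-294.2])@[np.cos(np.radians(113)),np.sin(np.radians(113))])
im=d['frame'][155:315,210:390]; im=cv2.convertScaleAbs(im,alpha=1.6)
cv2.imwrite('pics/w6c.png',cv2.resize(im,None,fx=3.7,fy=3.7,interpolation=cv2.INTER_NEAREST)[:,:,::-1])"
```

```text
[ 484.37853051 -178.32233024   57.        ] 126.2890488693107
```

View pics/w6c.png

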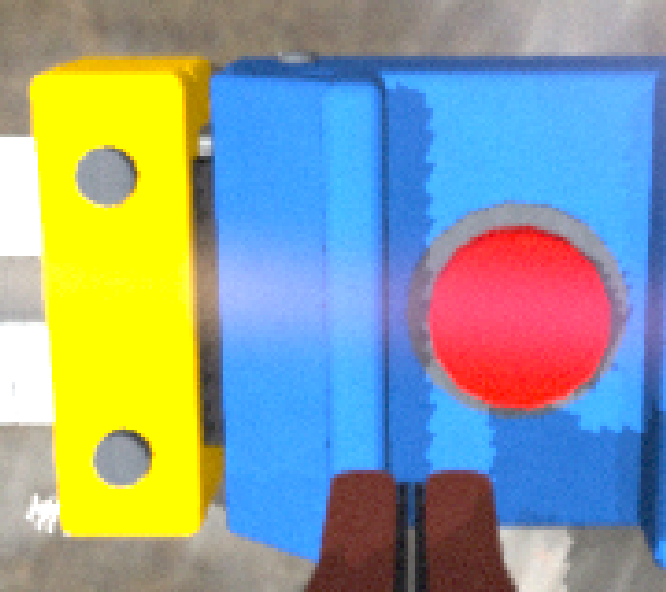

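The crop shows only the dark buffer between the yellow block and the blue nose, with no rail visible in between. The button is up, so I hand the job in.

```bash
python3 -c "
from workcell import ctrl
print(ctrl.close_job())"
```

```text
the job is handed in; nothing more can be done
None
```

I pressed the button down, pushed the carriage home against the stop block and lifted the fingers off; the last picture shows the nose against the buffer and the button looking sprung up, and the job is handed in with no verdict returned.

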